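Tip the passed phones back in the rack

ROBOT

A 6-joint arm with a two-finger parallel gripper is mounted at the origin on a cart in front of the work surface, level with it; the furniture and walls round the work are solid. World frame = base frame: x ahead of the robot, y to its left, z up, the work surface at z = 0. Lengths are in m, angles in degrees, forces in N, time in s.
With the tool pointing down it reaches from about 0.3 to 0.75 m from the base axis. Payload 8.5 kg.
Tool frame: the origin (TCP) lies at the very end of the fingers, on their centre line; the grasp point (between the pads) lies 19 mm behind it; z points along the fingers, y is the line along which they close (so a half turn about z gives the same grasp; the last joint's range is limited). The gripper opens to 88 mm and grips with 3 to 60 N. Pads are 18 mm wide; open, the fingers measure 123 mm over their backs; the gripper's body (75 mm by 187 mm) begins 45 mm behind the grasp point.
Start: joints at [60.029, 21.807, 74.336, -0, 83.858, -12.336], TCP at [0.167, 0.524, 0.239] pointing down, gripper open.
Joint ranges: [-178.18, 178.18], [-50.72, 133.34], [12.68, 142.11], [-81.47, 261.47], [9.98, 163.14], [-165.26, 165.26]. Speed limits (degrees/s): [136.94, 136.94, 180, 180, 180, 180].

INTERFACE

Orientations are given as [roll, pitch, yaw] about the fixed x, y, z axes, in that order (R = Rz(yaw) Ry(pitch) Rx(roll)).
In Python, from cell import ctrl gives the robot as it stands.
- The arm moves only by the shell command python3 -m inch 'ROWS' [OPENING] [FORCE]. ROWS is JSON, a list of rows, each an object of numbers: "x", "y", "z": the shift along the world's x, y, z as a fraction of full scale; "yaw": the turn about the world's z as a fraction of full scale. A call has 1 to 10 rows; each row is the pose to reach, as a shift and turn from the pose commanded when the call began; what a row does not reach only later rows make up. Full scale, the value 1, is 0.2 m for a shift and 60 degrees for a turn. A row lasts 1/10 s, in which the tool goes at most 50 mm and 8.59 degrees, less where a joint would pass 70% of its speed; a pose out of reach is approached as far as the arm can. A call with a number of a shift or a turn outside -1 to 1 is refused whole. A call with a gripper value outside its range is refused whole. OPENING is the closure in counts, from 0 (fully open) to 255 (shut), set as the call begins (- or left out, the last holds). The fingers move at their own pace and stop on an object; FORCE is the grip in N (left out, the last holds). Time passes only in rows, so rows that repeat a pose let the fingers close. It gives the time, the measured TCP pose, the force, the opening and the grip force at its end, in the units of the state.
- ctrl.observe(): the state, without advancing time (a new reading comes with each control period).
- ctrl.capture(name): name is "scene" or "top" or "wrist"; returns the picture (400x640x3 uint8, red, green, blue); there is no depth.
- ctrl.calibration(name): a dict with "vertical_fov" (degrees; the focal length in pixels is half the picture's height over the tangent of half this angle, whatever the lens; pixels are square), "cx", "cy" (the principal point, pixels), "T" (4x4, takes a point from camera to world coordinates). Camera axes: x right, y down, z forward; pixel columns grow to the right and rows downward; lengths in m; the calibration is good to about 2 mm. A picture is of the moment at which its call begins: read the wrist's pose just before it. calibration takes no time and is no camera call; for the wrist camera it gives the pose at the moment of the call.
- ctrl.hand_in(): hands the job in; it is judged then, once.
The state is a dict: "clock": time; "joint_positions": joint angles; "dq": joint speeds; "joint_efforts": joint torques, N m; "eef_pos": TCP position; "orientation": TCP orientation; "wrist_force": force on the tool from outside, world axes, zero at the start; "torque": the same for the moment, N m; "opening": opening from 0.0 (shut) to 1.0 (fully open); "gripper_force": force on a finger pad.
Only numpy, scipy, OpenCV 4.12 (cv2) and the standard library are available. Lean on these libraries where they do the work, as an engineer would, in place of code of your own. Each camera call takes 0.05 s, during which the arm holds its last target. There are 200 camera calls.

TASK

In the three-bay rack a phone that leans towards you is waiting, and one that leans back is passed. With a fingertip, push the two black ones, the closed phone and the bare frame, over so that each leans back at rest on the rear bar of its own bay; push only, never lift them out. Leave the gold housing leaning forward as it is, and do not shift the can, the wick roll or the USB stick round the rack.

Things in the scene. Friction and masses are not known exactly. Their poses are not given: they have to be found in the camera images.
- rack: Low phone rack, fixed: grey base 110 x 324 x 10 mm, white dividers to 50 mm high. Origin: centre of its underside on the bench; x from front to rear, away from the robot, y along the row. Three bays at y = -100, 0, +100 mm, 95 mm clear. A phone's lower edge stands 10 mm above the bench in a trough 16 mm wide along x = 0, between ribs 10 mm high, free to tip from one bar to the other.
- front_bar (a point): Middle of the front steel bar, 6 mm thick, along the whole row at rack x = -27 mm, 72 mm above the bench. The phones lean on it at the start.
- rear_bar (a point): Middle of the rear steel bar, 6 mm thick, along the whole row at rack x = +27 mm, 72 mm above the bench.
- gold_housing: Gold phone housing, inner parts showing, 74 x 150 x 8 mm, about 0.07 kg. Stands on its short edge in one of the bays. Origin: centre of its back face, 75 mm from the standing edge. Own x along its width, y up its length, z out of the face towards the robot. Starts with the top leaning about 20 degrees towards the robot (z axis 20 below level); tipped back: 20 degrees away. To be left as it is.
- bare_frame: Bare black phone frame, circuit board showing, rim 5 mm high; 70 x 142 x 7 mm, about 0.06 kg. Stands on its short edge in one of the bays. Origin: centre of its back face, 71 mm from the standing edge. Own x along its width, y up its length, z out of the face towards the robot. Starts with the top leaning about 20 degrees towards the robot (z axis 20 below level); tipped back: 20 degrees away. To be tipped.
- black_phone: Plain black closed phone, 71 x 146 x 9 mm, about 0.16 kg. Stands on its short edge in one of the bays. Origin: centre of its back face, 73 mm from the standing edge. Own x along its width, y up its length, z out of the face towards the robot. Starts with the top leaning about 20 degrees towards the robot (z axis 20 below level); tipped back: 20 degrees away. To be tipped back.
- blue_can: Blue plastic can, 59 mm across, 82 mm high, standing loose behind the rack; origin at the centre of its underside. A bystander.
- wick: Small blue roll of desoldering wick lying flat behind the rack, 42 mm across, 10 mm high; origin at the centre of its underside. A bystander.
- usb_stick: Red USB stick lying on the bench in front of the rack, 18 x 51 x 8 mm, long along its y; origin at the centre of its underside. A bystander.

How it is judged:
By the outcome, as a careful person would: the job done as asked, in the order asked, and still so for the second after the job is handed in, with the robot touching nothing.
It also fails if it takes over 42 s, if anything falls off the work surface, if the arm or the gripper's body presses on something with over 40 N, if the wrist force passes 120 N, or if a joint passes its speed limit or range.

## Working session

There is one attempt and no reset: what is moved stays moved. The work goes in short steps, Python scripts to look and compute and a shell command to move; the robot and the scene stay as the last step left them, time stands still between calls to the robot, and variables do not carry over. Pictures are saved under pics/ and viewed, at most 10 in all, crops included, and the job is handed in when it is done.

```bash
mkdir -p pics; python3 - <<'E'
from cell import ctrl
import cv2,numpy as np
for n in("scene","top"):
    im=ctrl.capture(n);cv2.imwrite(f"pics/{n}0.png",im[:,:,::-1]);c=ctrl.calibration(n);print(n,c["vertical_fov"],c["cx"],c["cy"],np.round(c["T"],3).tolist())
s=ctrl.observe();print(s["clock"],s["eef_pos"],s["orientation"])
E
```

```text
scene 52.75332117694879 320.7990877009079 199.10640449002355 [[-0.598, 0.622, -0.506, 1.073], [0.802, 0.459, -0.383, 0.517], [-0.006, -0.635, -0.773, 0.741], [0.0, 0.0, 0.0, 1.0]]
top 46.160580364538276 313.62571253494326 196.5468124120528 [[-0.008, -0.983, 0.185, 0.48], [-1.0, 0.013, 0.027, 0.178], [-0.029, -0.184, -0.982, 0.898], [0.0, 0.0, 0.0, 1.0]]
0.1 [0.16650281 0.52393007 0.23822441] [-1.79929157e+02 -1.38170904e-02  1.62365196e+02]
```

View pics/scene0.png

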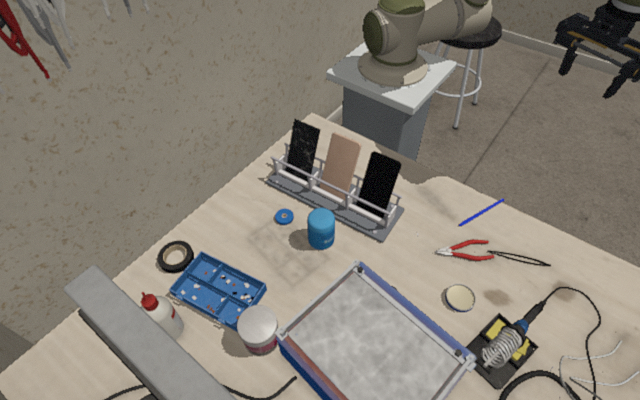

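View pics/top0.png

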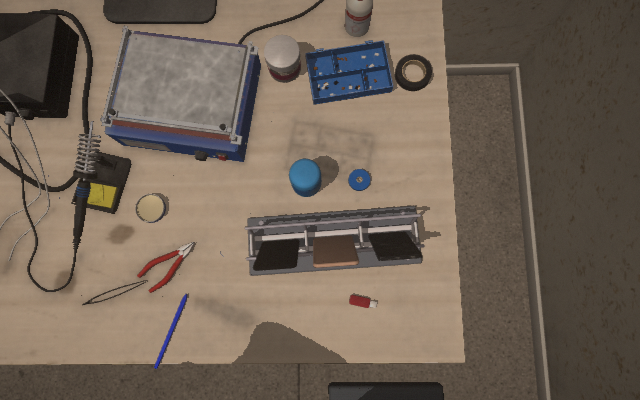

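The scene view from behind shows black phones at both ends of the rack (about 303,147 and 379,180) and the gold one in the middle (341,160). The left one looks speckled. In the top view the left, +y phone is at (277,253), gold at (335,250) and the right, −y phone at (395,246). Next I'll measure them and enlarge the views to tell the black ones apart.

```bash
cat > h.py <<'E'
import numpy as np
def ray(c,u,v,z,H=400):
    f=H/2/np.tan(np.radians(c["vertical_fov"]/2)); T=np.array(c["T"])
    d=T[:3,:3]@np.array([(u-c["cx"])/f,(v-c["cy"])/f,1]); o=T[:3,3]
    return o+d*(z-o[2])/d[2]
E
python3 - <<'E'
import cv2,numpy as np
a=cv2.imread("pics/top0.png")[195:315,235:445];b=cv2.imread("pics/scene0.png")[110:240,255:415]
a=cv2.resize(a,None,fx=3.8,fy=3.8,interpolation=2);b=cv2.resize(b,None,fx=4.6,fy=4.6,interpolation=2)
b=np.clip(b.astype(float)*1.8,0,255).astype(np.uint8)
a=np.clip(a.astype(float)*1.8,0,255).astype(np.uint8)
cv2.imwrite("pics/a.png",a);cv2.imwrite("pics/b.png",b)
E
```

```text
(no output)
```

View pics/a.png

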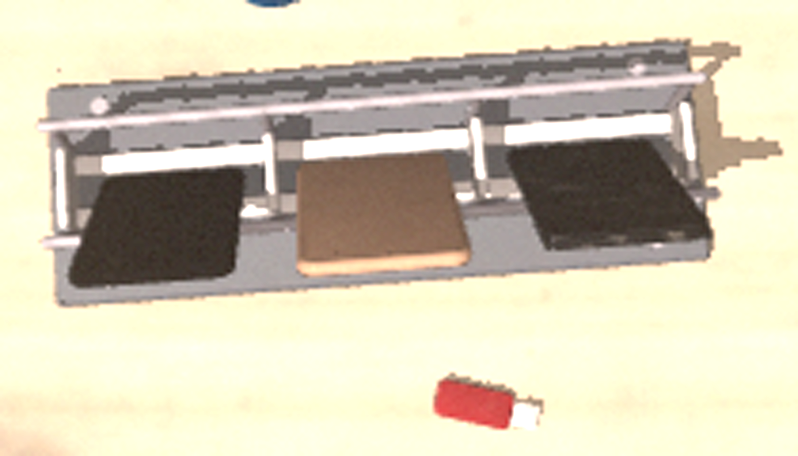

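View pics/b.png

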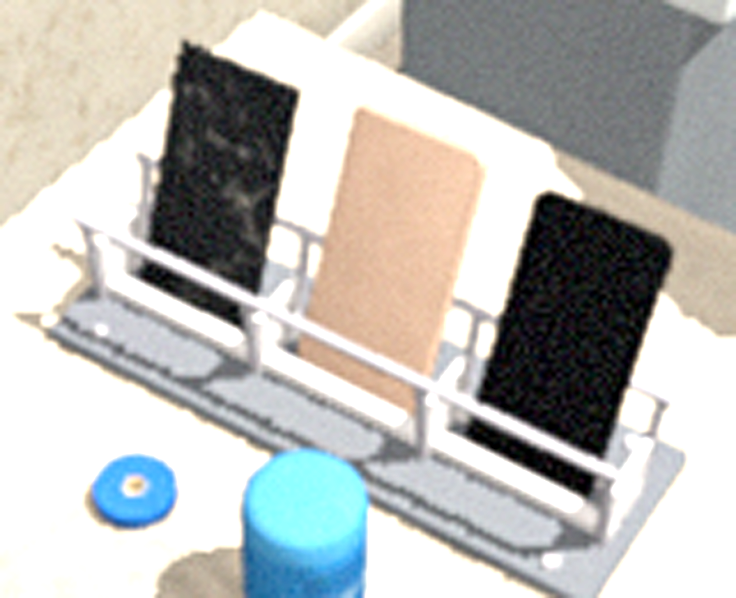

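The top crop shows the closed phone at the left (+y, top edge at crop 72–230, row 280) and the jagged-edged frame at the right (−y, crop 548–708, row 245). The scene crop shows circuit texture on the same −y item. Gold is in the middle.

```bash
python3 - <<'E'
from cell import ctrl
from h import ray
import numpy as np
c=ctrl.calibration("top")
R=lambda u,v,z:ray(c,235+u/3.8,195+v/3.8,z)
P={}
for n,u,v,z in[("bRL",50,88,.01),("bRR",688,42,.01),("bFR",710,258,.01),("bFL",60,304,.01),("rearL",40,127,.072),("rearR",704,77,.072),("frL",42,243,.072),("frR",718,193,.072),("phL",72,285,.149),("phR",230,276,.149),("goL",298,272,.152),("goR",468,264,.152),("fmL",548,247,.145),("fmR",708,242,.145),("usb",475,402,.008)]:
    P[n]=R(u,v,z);print(n,P[n].round(3))
for a,b in[("bRL","bRR"),("bFL","bFR"),("rearL","rearR"),("frL","frR"),("phL","phR"),("goL","goR"),("fmL","fmR"),("bRL","bFL"),("bRR","bFR")]:
    d=P[a]-P[b];print(a,b,np.linalg.norm(d).round(4),np.degrees(np.arctan2(-d[0],d[1])).round(1))
o=sum(P[k] for k in("bRL","bRR","bFR","bFL"))/4
print("rack",o,"bars mid",sum(P[k] for k in("rearL","rearR","frL","frR"))/4)
E
```

```text
bRL [0.606 0.329 0.01 ]
bRR [0.625 0.008 0.01 ]
bFR [0.518 0.002 0.01 ]
bFL [0.499 0.322 0.01 ]
rearL [0.579 0.322 0.072]
rearR [0.599 0.013 0.072]
frL [0.525 0.32  0.072]
frR [0.545 0.009 0.072]
phL [0.503 0.294 0.149]
phR [0.507 0.228 0.149]
goL [0.508 0.2   0.152]
goR [0.51  0.13  0.152]
fmL [0.517 0.096 0.145]
fmR [0.519 0.029 0.145]
usb [0.45  0.119 0.008]
bRL bRR 0.3216 3.4
bFL bFR 0.3203 3.5
rearL rearR 0.3101 3.7
frL frR 0.3119 3.6
phL phR 0.066 2.7
goL goR 0.0704 2.1
fmL fmR 0.0665 1.2
bRL bFL 0.1078 -86.4
bRR bFR 0.1076 -87.0
rack [0.56206671 0.16495016 0.01      ] bars mid [0.56194442 0.16622463 0.072     ]
```

Rack is at about (0.562, 0.1655) with yaw 3.6°. The measured sizes match the given ones. Moving to in front of the closed phone.

```bash
python3 -m inch '[{"x":0.2,"y":-0.2,"yaw":0.1},{"x":0.4,"y":-0.4,"yaw":0.2},{"x":0.6,"y":-0.6,"yaw":0.3},{"x":0.8,"y":-0.8,"yaw":0.354},{"x":1,"y":-0.95,"yaw":0.354},{"x":1,"y":-0.95,"yaw":0.354},{"x":1,"y":-0.95,"yaw":0.354},{"x":1,"y":-0.95,"yaw":0.354}]' 255 10
python3 -m inch '[{"x":0.2,"y":-0.2},{"x":0.39,"y":-0.38},{"x":0.39,"y":-0.38,"z":-0.2},{"x":0.39,"y":-0.38,"z":-0.4},{"x":0.39,"y":-0.38,"z":-0.56},{"x":0.39,"y":-0.38,"z":-0.56},{"x":0.39,"y":-0.38,"z":-0.56}]'
```

```text
$[0]: bad value
$[0]: bad value
```

```bash
python3 -m inch '[{"x":0.2,"y":-0.2,"z":0,"yaw":0.1},{"x":0.4,"y":-0.4,"z":0,"yaw":0.2},{"x":0.6,"y":-0.6,"z":0,"yaw":0.3},{"x":0.8,"y":-0.8,"z":0,"yaw":0.354},{"x":1,"y":-0.95,"z":0,"yaw":0.354},{"x":1,"y":-0.95,"z":0,"yaw":0.354},{"x":1,"y":-0.95,"z":0,"yaw":0.354},{"x":1,"y":-0.95,"z":0,"yaw":0.354}]' 255 10
```

```text
clock: 0.9
eef_pos: [0.3665, 0.334, 0.2385]
orientation: [-180.0, -0.1, -176.5]
wrist_force: [0.0, -0.2, -0.2]
opening: 0.294
gripper_force: 0.0
```

Next: x +0.078, y −0.076, then down 0.113 to z 0.125.

```bash
python3 -m inch '[{"x":0.2,"y":-0.2,"z":0,"yaw":0},{"x":0.39,"y":-0.38,"z":0,"yaw":0},{"x":0.39,"y":-0.38,"z":0,"yaw":0},{"x":0.39,"y":-0.38,"z":-0.2,"yaw":0},{"x":0.39,"y":-0.38,"z":-0.4,"yaw":0},{"x":0.39,"y":-0.38,"z":-0.565,"yaw":0},{"x":0.39,"y":-0.38,"z":-0.565,"yaw":0},{"x":0.39,"y":-0.38,"z":-0.565,"yaw":0}]'
python3 - <<'E'
from cell import ctrl
import cv2
for n in("scene","wrist"): cv2.imwrite(f"pics/{n}1.png",ctrl.capture(n)[:,:,::-1])
a=cv2.imread("pics/scene1.png")[60:260,240:480];b=cv2.imread("pics/wrist1.png")
cv2.imwrite("pics/c1.png",cv2.vconcat([cv2.resize(a,(360,300)),cv2.resize(b,(360,225))]))
E
```

```text
clock: 1.7
eef_pos: [0.4442, 0.2592, 0.1266]
orientation: [180.0, 0.0, -176.3]
wrist_force: [0.1, 0.3, 0.6]
opening: 0.007
gripper_force: 0.0
```

View pics/c1.png

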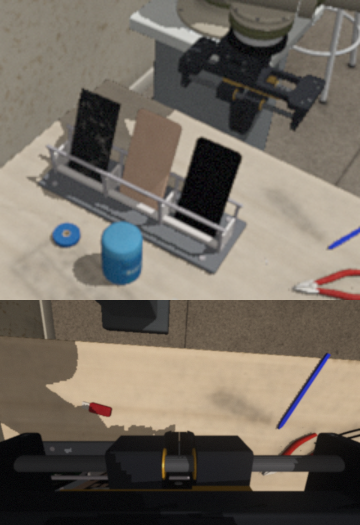

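Fingers are closed and centred in front of the closed phone, with everything still upright. Pushing along rack x in small steps.

```bash
python3 -m inch '[{"x":0.1,"y":0.006,"z":0,"yaw":0},{"x":0.18,"y":0.011,"z":0,"yaw":0},{"x":0.21,"y":0.013,"z":0,"yaw":0},{"x":0.24,"y":0.015,"z":0,"yaw":0},{"x":0.27,"y":0.017,"z":0,"yaw":0},{"x":0.3,"y":0.019,"z":0,"yaw":0},{"x":0.33,"y":0.021,"z":0,"yaw":0},{"x":0.36,"y":0.023,"z":0,"yaw":0},{"x":0.39,"y":0.025,"z":0,"yaw":0},{"x":0.42,"y":0.027,"z":0,"yaw":0}]'
python3 -m inch '[{"x":0.03,"y":0.002,"z":0,"yaw":0},{"x":0.06,"y":0.004,"z":0,"yaw":0},{"x":0.08,"y":0.005,"z":0,"yaw":0},{"x":0.1,"y":0.006,"z":0,"yaw":0},{"x":0.12,"y":0.007,"z":0,"yaw":0},{"x":0.14,"y":0.008,"z":0,"yaw":0},{"x":0.16,"y":0.01,"z":0,"yaw":0},{"x":0.18,"y":0.011,"z":0,"yaw":0},{"x":0.19,"y":0.012,"z":0,"yaw":0},{"x":0.19,"y":0.012,"z":0,"yaw":0}]'
python3 - <<'E'
from cell import ctrl
import cv2
for n in("scene","top"): cv2.imwrite(f"pics/{n}2.png",ctrl.capture(n)[:,:,::-1])
a=cv2.imread("pics/scene2.png")[80:260,240:460];b=cv2.imread("pics/top2.png")[150:320,230:450]
cv2.imwrite("pics/c2.png",cv2.vconcat([cv2.resize(a,(380,300)),cv2.resize(b,(380,290))]))
E
```

```text
clock: 2.8
eef_pos: [0.5291, 0.2635, 0.1257]
orientation: [-180.0, -0.0, -176.4]
wrist_force: [-1.0, 0.8, 0.1]
opening: 0.006
gripper_force: 0.1
clock: 3.8
eef_pos: [0.5668, 0.2659, 0.1257]
orientation: [-180.0, 0.0, -176.4]
wrist_force: [0.9, 0.2, -0.0]
opening: 0.004
gripper_force: 0.0
```

View pics/c2.png

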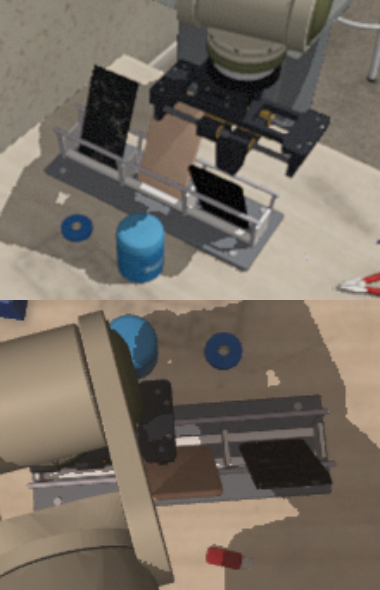

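The closed phone now appears to lean on the rear bar, with contact force at zero. Retracting and going across to the frame.

```bash
python3 -m inch '[{"x":-0.2,"y":-0.012,"z":0,"yaw":0},{"x":-0.4,"y":-0.025,"z":0,"yaw":0},{"x":-0.6,"y":-0.04,"z":0,"yaw":0},{"x":-0.62,"y":-0.04,"z":0,"yaw":0},{"x":-0.62,"y":-0.24,"z":0,"yaw":0},{"x":-0.62,"y":-0.44,"z":0,"yaw":0},{"x":-0.62,"y":-0.64,"z":0,"yaw":0},{"x":-0.62,"y":-0.84,"z":0,"yaw":0},{"x":-0.62,"y":-1,"z":0,"yaw":0},{"x":-0.62,"y":-1,"z":0,"yaw":0}]'
python3 -m inch '[{"x":0.04,"y":-0.03,"z":0,"yaw":0},{"x":0.08,"y":-0.03,"z":0,"yaw":0},{"x":0.08,"y":-0.03,"z":-0.03,"yaw":0},{"x":0.08,"y":-0.03,"z":-0.03,"yaw":0}]'
python3 - <<'E'
from cell import ctrl
import cv2
for n in("scene","top"): cv2.imwrite(f"pics/{n}3.png",ctrl.capture(n)[:,:,::-1])
a=cv2.imread("pics/scene3.png")[80:260,240:460];b=cv2.imread("pics/top3.png")[150:320,230:450]
cv2.imwrite("pics/c3.png",cv2.vconcat([cv2.resize(a,(380,300)),cv2.resize(b,(380,290))]))
E
```

```text
clock: 4.9
eef_pos: [0.4436, 0.0629, 0.126]
orientation: [-180.0, 0.1, -176.6]
wrist_force: [1.0, -0.6, 0.2]
opening: 0.009
gripper_force: 0.0
clock: 5.3
eef_pos: [0.4584, 0.0607, 0.1188]
orientation: [180.0, -0.1, -176.3]
wrist_force: [0.5, 0.7, 0.0]
opening: 0.006
gripper_force: 0.0
```

View pics/c3.png

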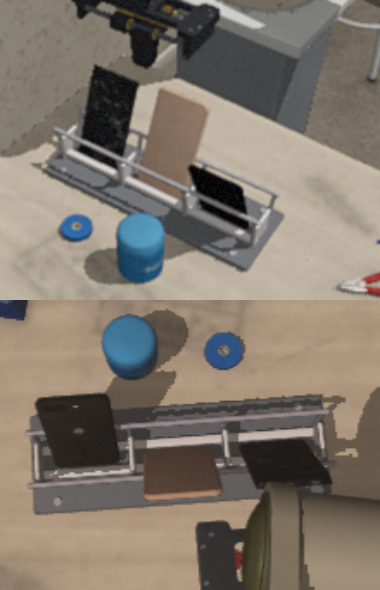

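The closed phone leans back on the rear bar and gold is unchanged. The gripper is in front of the frame, so I'm pushing it now.

```bash
python3 -m inch '[{"x":0.1,"y":0.006,"z":0,"yaw":0},{"x":0.18,"y":0.011,"z":0,"yaw":0},{"x":0.21,"y":0.013,"z":0,"yaw":0},{"x":0.24,"y":0.015,"z":0,"yaw":0},{"x":0.27,"y":0.017,"z":0,"yaw":0},{"x":0.3,"y":0.019,"z":0,"yaw":0},{"x":0.33,"y":0.021,"z":0,"yaw":0},{"x":0.36,"y":0.023,"z":0,"yaw":0},{"x":0.39,"y":0.025,"z":0,"yaw":0},{"x":0.42,"y":0.027,"z":0,"yaw":0}]'
python3 -m inch '[{"x":0.03,"y":0.002,"z":0,"yaw":0},{"x":0.06,"y":0.004,"z":0,"yaw":0},{"x":0.08,"y":0.005,"z":0,"yaw":0},{"x":0.1,"y":0.006,"z":0,"yaw":0},{"x":0.12,"y":0.007,"z":0,"yaw":0},{"x":0.14,"y":0.008,"z":0,"yaw":0},{"x":0.16,"y":0.01,"z":0,"yaw":0},{"x":0.18,"y":0.011,"z":0,"yaw":0},{"x":0.19,"y":0.012,"z":0,"yaw":0},{"x":0.19,"y":0.012,"z":0,"yaw":0}]'
python3 -m inch '[{"x":0,"y":0,"z":0,"yaw":0},{"x":0,"y":0,"z":0,"yaw":0},{"x":-0.2,"y":-0.012,"z":0,"yaw":0},{"x":-0.4,"y":-0.025,"z":0,"yaw":0},{"x":-0.6,"y":-0.04,"z":0,"yaw":0},{"x":-0.8,"y":-0.04,"z":0.2,"yaw":0},{"x":-0.9,"y":-0.04,"z":0.4,"yaw":0},{"x":-0.9,"y":-0.04,"z":0.6,"yaw":0},{"x":-0.9,"y":-0.04,"z":0.6,"yaw":0}]'
python3 - <<'E'
from cell import ctrl
import cv2
for n in("scene","top"): cv2.imwrite(f"pics/{n}4.png",ctrl.capture(n)[:,:,::-1])
a=cv2.imread("pics/scene4.png")[80:260,240:460];b=cv2.imread("pics/top4.png")[150:320,230:450]
cv2.imwrite("pics/c4.png",cv2.vconcat([cv2.resize(a,(380,300)),cv2.resize(b,(380,290))]))
E
```

```text
clock: 6.4
eef_pos: [0.5431, 0.0654, 0.1197]
orientation: [180.0, -0.0, -176.4]
wrist_force: [0.2, 0.3, 0.5]
opening: 0.005
gripper_force: 0.0
clock: 7.4
eef_pos: [0.5808, 0.0677, 0.1197]
orientation: [180.0, -0.0, -176.4]
wrist_force: [0.7, 0.2, -0.9]
opening: 0.006
gripper_force: 0.0
clock: 8.3
eef_pos: [0.4018, 0.0596, 0.2445]
orientation: [-179.9, 0.6, -176.4]
wrist_force: [-0.2, 0.4, -0.2]
opening: 0.003
gripper_force: 0.0
```

View pics/c4.png

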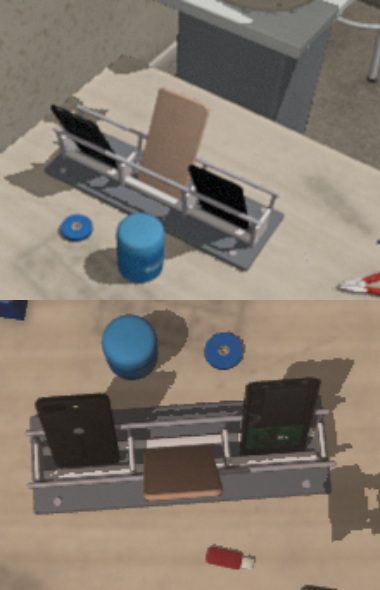

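Both black phones lean back on the rear bar, gold still leans forward, and the can, wick roll and USB stick haven't moved. The robot is clear, so I'm handing in.

```bash
python3 -m inch '[{"x":0,"y":0,"z":0,"yaw":0},{"x":0,"y":0,"z":0,"yaw":0},{"x":0,"y":0,"z":0,"yaw":0}]' >/dev/null; python3 -c "
from cell import ctrl
print(ctrl.hand_in())"
```

```text
the job is handed in; nothing more can be done
None
```

The closed phone and the bare frame now lean back on the rear bar of their own bays, the gold housing still leans forward, the can, wick roll and USB stick look unmoved in the last pictures, and the job was handed in at about 9 s.

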